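# Settle the rocking saddle in its jig and swing the keeper over it

## Task

The half-round saddle has been left rocking on its round back beside the jig. Stop it, turn it over and set it flat side down inside the outline on the jig plate, with its long way along the outline's; let go of it, then swing the keeper arm round until it is fully home over the saddle. Leave the jar, the weight, the nylon block and the spanner where they are.

Things in the scene. Friction and masses are not known exactly. Their poses are not given: they have to be found in the camera images.
- saddle_mid (a point): White nylon half-cylinder, loose, 0.14 kg: radius 34 (68 across the flat, 34 high), 52 mm long, ends flat; hold it by the ends. At first it rocks on its round back on the worktop, flat up, up to 20 degrees each way, twice a second. Point: on the middle, 17 mm from the flat. x: along its length (either way round); z: from flat to round back, so up once the flat is down.
- jig: Fixed aluminium jig plate on the worktop, 8 mm thick. Origin on the worktop level, 30 mm to the left (+y) of the outline's centre; x ahead, y left, z up. Plate spans x -65 to 105, y -75 to 125 mm in this frame. On it stand the stop block and, at x 88, y -30 mm, the keeper's round post, 22 mm thick, 47 mm high.
- outline (a point): Centre of the rectangle of dark lines on the plate's top (8 mm above the worktop), 60 mm in x by 76 mm in y, 4 mm wider all round than the saddle's flat. Axes as the jig's: the saddle's length lies along x. The lines are flush.
- stop_foot (a point): Foot centre, on the plate's top, of the stop block's upright face, 125 mm to the left of the outline's centre. The face looks to the jig's -y; 34 mm wide in x, 42 mm high, 22 mm thick. Half-way turned (flat upright, facing -y), the saddle stays put with its round back on the plate and against this face, to be taken afresh by the ends; alone it rolls back.
- keeper_pin (a point): Middle of the grip part of the black upright pin at the end of the steel keeper arm: 12 mm diameter, standing 32 mm above the arm (from 57 to 89 mm above the worktop); this point is at 77 mm. It is 80 mm from the hinge.
- keeper_hinge (a point): Upright hinge axis of the keeper arm, on top of the post, half-way up the arm. The arm is 95 mm long, 18 mm wide, 10 mm thick; its underside is 47 mm above the worktop, 5 mm above the set saddle.
- keeper (a joint): Angle of the keeper arm in rad: 0 = home against its stop, pointing along the jig's -x over the outline; it grows as the arm swings clockwise seen from above (by the jig's +y), up to 2.5. It starts open at 1.7 to 2.3, turns with light friction (0.5 N at the pin) and stays where it is left.
- sample_jar_a: Bystander: spice jar 42 mm wide, 106 mm tall, standing at the far side; origin at its underside.
- weight_500: Bystander: steel check weight with a knob, 38 mm wide, 52 mm tall, on the robot's side; origin at its underside.
- nylon_block: Bystander: ivory nylon spacer block 40x62x34 mm at the far side; origin at its underside.
- spanner_17: Bystander: combination spanner 206 mm long, 37 mm wide, 7 mm high, lying at the far side; origin at its underside.

How it is judged:
By the outcome, as a careful person would: the job done as asked, in the order asked, and still so for the second after the job is handed in, with the robot touching nothing.
It also fails if it takes over 72 s, if anything falls off the work surface, if the arm or the gripper's body presses on something with over 40 N, if the wrist force passes 120 N, or if a joint passes its speed limit or range.

## Robot

A 7-joint arm with a two-finger parallel gripper is mounted at the origin on a cart in front of the work surface, level with it; the furniture and walls round the work are solid. World frame = base frame: x ahead of the robot, y to its left, z up, the work surface at z = 0. Lengths are in m, angles in rad, forces in N, time in s.
With the tool pointing down it reaches from about 0.425 to 1.025 m from the base axis. Payload 9.4 kg.
Tool frame: the origin (TCP) lies midway between the tips of the shut fingers; the grasp point (between the pads) lies 19 mm behind it; z points along the fingers, y is the line along which they close (so a half turn about z gives the same grasp; the last joint's range is limited). The gripper opens to 93 mm and grips with 3 to 60 N. Pads are 15 mm wide; open, the fingers measure 128 mm over their backs; the gripper's body (75 mm by 188 mm) begins 65 mm behind the grasp point.
Start: joints at [1.151, 0.599, -0.003, 1.599, 0.002, 0.943, -0.08], TCP at [0.244, -0.683, 0.219] pointing down, gripper open.
Joint ranges: [-2.57, 2.57], [-0.35, 1.97], [-1.29, 1.29], [0.11, 2.56], [-1.05, 4.19], [0.11, 1.86], [-2.63, 2.63]. Speed limits (rad/s): [2.22, 2.22, 3.01, 3.01, 3.14, 3.14, 3.14].

## Interface

Orientations are given as [roll, pitch, yaw] about the fixed x, y, z axes, in that order (R = Rz(yaw) Ry(pitch) Rx(roll)).
In Python, from plant import env gives the robot as it stands. The module is installed in compiled form; this text tells all that it offers.
- The arm moves only by the tool arm_command, never from a script. Its argument "targets" is a list of rows, each a list of 7 numbers: the opening, from -1 (shut) to 1 (fully open), then the shift along the world's x, y, z in cm, then the turn, a rotation vector about the world's x, y, z in rad. A call has 1 to 10 rows; each row shifts and turns the commanded pose from where the row before left it; what a row does not reach is not made up. A row lasts 1/12 s, in which the tool goes at most 41.7 mm and 7.16 degrees, less where a joint would pass 70% of its speed; a pose out of reach is approached as far as the arm can. A call is refused whole if a number of a shift passes 4.17 or a number of a turn 0.125, either way. A call with a gripper value outside its range is refused whole. The fingers move at their own pace and stop on an object; the grip force is fixed at half the most. Time passes only in rows, so rows that do not move let the fingers close. It gives the time, the measured TCP pose, the force, the opening and the grip force at its end, in the units of the state.
- env.state(): the state, without advancing time (a new reading comes with each control period).
- env.camera(name): name is "side" or "top" or "wrist"; returns a dict with "frame" (480x640x3 uint8, red, green, blue), "fov_y" (degrees; the focal length in pixels is half the picture's height over the tangent of half this angle, whatever the lens; pixels are square), "cx", "cy" (the principal point, pixels), "rvec" (rotation vector, rad) and "tvec" (3), from world to camera coordinates, as OpenCV has them. Camera axes: x right, y down, z forward; pixel columns grow to the right and rows downward; lengths in m; the calibration is good to about 2 mm. A picture is of the moment at which its call begins. There is no depth.
- env.close_job(): hands the job in; it is judged then, once.
The state is a dict: "time": time; "joint_pos": joint angles; "qvel": joint speeds; "joint_efforts": joint torques, N m; "eef_pos": TCP position; "eef_rot": TCP orientation; "contact_force": force on the tool from outside, world axes, zero at the start; "wrist_torque": the same for the moment, N m; "opening": finger opening in m; "grasp_force": force on a finger pad.
Only numpy, scipy, OpenCV 4.12 (cv2) and the standard library are available. Lean on these libraries where they do the work, as an engineer would, in place of code of your own. Each camera call takes 0.05 s, during which the arm holds its last target. There are 200 camera calls.

## Working session

There is one attempt and no reset: what is moved stays moved. The work goes in short steps, Python scripts to look and compute and a tool call to move; the robot and the scene stay as the last step left them, time stands still between calls to the robot, and variables do not carry over. Pictures are saved under pics/ and viewed, at most 10 in all, crops included, and the job is handed in when it is done.

Besides the shell and the picture viewer there is one more tool, called after "Call:" as a command line: name --pt "numbers of a row" for each row, then --argument value for the rest. arm_command: Moves the arm, as the interface text tells. Its arguments: {"type":"object","properties":{"targets":{"type":"array"}},"required":["targets"]}

```bash
mkdir -p pics; cat > h.py <<'E'
import numpy as np, cv2
from plant import env
def cam(n):
    c=env.camera(n); f=240/np.tan(np.radians(c["fov_y"])/2)
    c["K"]=np.array([[f,0,c["cx"]],[0,f,c["cy"]],[0,0,1]]); c["R"]=cv2.Rodrigues(np.array(c["rvec"],float))[0]; c["t"]=np.array(c["tvec"],float).ravel(); return c
def ray(c,u,v):
    d=c["R"].T@np.linalg.inv(c["K"])@np.array([u,v,1.]); return -c["R"].T@c["t"], d/np.linalg.norm(d)
def onz(c,u,v,z):
    o,d=ray(c,u,v); return o+d*(z-o[2])/d[2]
def proj(c,p):
    q=c["K"]@(c["R"]@np.array(p,float)+c["t"]); return q[:2]/q[2]
def save(c,n): cv2.imwrite(f"pics/{n}.png",c["frame"][:,:,::-1])
E
python3 - <<'E'
from h import *
s=env.state(); print(s)
for n in("side","top"):
    c=cam(n); save(c,n+"0"); print(n,c["fov_y"],c["cx"],c["cy"],-c["R"].T@c["t"],c["R"][2])
E
```

```text
{'time': 0.0, 'joint_pos': array([ 1.15130987,  0.60009964, -0.00252197,  1.6001212 ,  0.00182338,
        0.94287051, -0.07981295]), 'qvel': array([ 0.00089395,  0.00020144,  0.00069639,  0.0004314 ,  0.00049778,
       -0.00041438, -0.00111128]), 'joint_efforts': array([ 8.22986440e-04, -7.65060139e+01,  1.49793349e+00, -2.52343780e+01,
       -5.23164030e-02,  1.69990811e-02,  1.97127792e-04]), 'eef_pos': array([ 0.24348757, -0.68238695,  0.21778178]), 'eef_rot': array([-3.14010491e+00,  1.68892743e-04,  3.42828309e-01]), 'contact_force': array([-0.26905949, -0.09183022, -0.25140407]), 'wrist_torque': array([-0.00348527,  0.03565558, -0.00341189]), 'grasp_force': 0.0, 'opening': 0.09308499178644325}
side 57.49180912884397 312.0888728217719 244.81880772312368 [0.08866891 0.68782822 0.45351774] [ 0.46937944 -0.78385934 -0.40650642]
top 57.86224567668852 326.2516425518472 241.38245292589022 [ 0.37438909 -0.06453615  0.92077963] [ 0.18498792  0.0132019  -0.98265212]
```

View pics/top0.png

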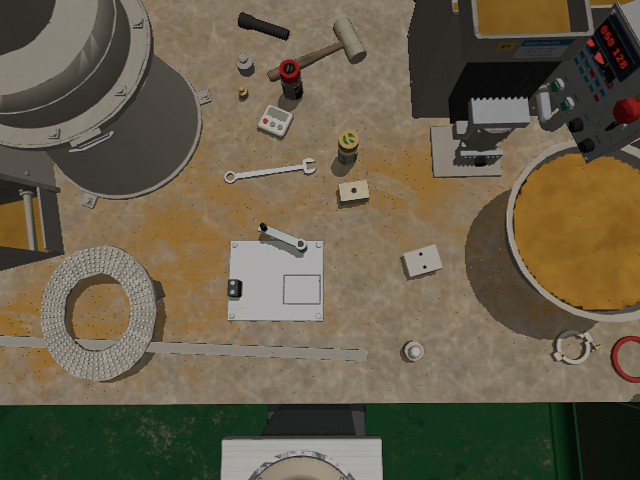

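View pics/side0.png

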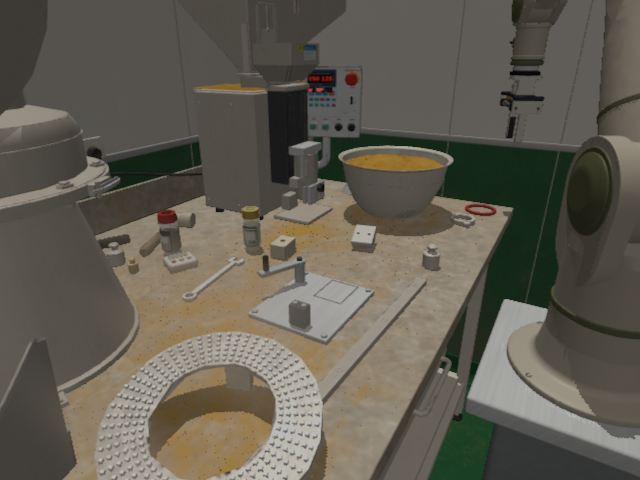

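Top view: jig plate spans about (229,241)–(323,320), outline centre is near (301,289), stop block near (234,288), keeper post near (301,245) and pin near (263,229). The saddle is at about (422,261), slightly turned. The side view agrees with this.

```bash
python3 - <<'E'
from h import *
def quad(m):
    k=max(cv2.findContours(m,cv2.RETR_EXTERNAL,cv2.CHAIN_APPROX_NONE)[0],key=cv2.contourArea); return k
for i in range(11):
    c=cam("top"); f=c["frame"]; 
    hsv=cv2.cvtColor(f,cv2.COLOR_RGB2HSV)
    m=((hsv[...,1]<40)&(hsv[...,2]>150)).astype(np.uint8); r=np.zeros_like(m); r[230:295,390:455]=m[230:295,390:455]
    k=quad(r); b=cv2.boxPoints(cv2.minAreaRect(k)); P=np.array([onz(c,u,v,.034) for u,v in b])
    e1,e2=P[1]-P[0],P[2]-P[1]
    print(round(env.state()["time"],3),P.mean(0)[:2].round(4),[(round(1e3*np.hypot(*e[:2]),1),round(float(np.degrees(np.arctan2(e[1],e[0]))),1)) for e in(e1,e2)],cv2.contourArea(k))
r=np.zeros_like(m); r[235:326,222:330]=m[235:326,222:330]
b=cv2.boxPoints(cv2.minAreaRect(quad(r))); print("plate",[onz(c,u,v,.008)[:2].round(4) for u,v in b])
a=cv2.resize(f[210:330,215:335],None,fx=5,fy=5,interpolation=cv2.INTER_CUBIC)
s=cv2.resize(f[235:295,390:450],None,fx=3,fy=3,interpolation=cv2.INTER_CUBIC)
o=np.zeros((600,790,3),np.uint8); o[:600,:600]=a; o[:180,605:785]=s
cv2.imwrite("pics/crop1.png",o[:,:,::-1])
E
```

```text
0.15 [ 0.5011 -0.2529] [(np.float64(69.5), -74.6), (np.float64(49.7), -167.3)] 748.5
0.2 [ 0.5023 -0.2571] [(np.float64(69.8), -74.6), (np.float64(49.7), -167.4)] 739.0
0.25 [ 0.5038 -0.2635] [(np.float64(66.7), -75.8), (np.float64(49.7), -168.7)] 701.5
0.3 [ 0.5051 -0.2678] [(np.float64(63.1), -76.5), (np.float64(49.5), -169.4)] 653.5
0.35 [ 0.5056 -0.2688] [(np.float64(61.1), -76.5), (np.float64(50.0), -169.4)] 639.0
0.4 [ 0.5047 -0.2661] [(np.float64(64.6), -76.5), (np.float64(49.5), -169.4)] 674.0
0.45 [ 0.5032 -0.2608] [(np.float64(68.0), -75.6), (np.float64(49.7), -168.5)] 721.0
0.5 [ 0.5018 -0.2555] [(np.float64(69.2), -74.6), (np.float64(49.7), -167.4)] 746.0
0.55 [ 0.5009 -0.2526] [(np.float64(69.8), -74.1), (np.float64(49.9), -166.9)] 749.0
0.6 [ 0.501  -0.2523] [(np.float64(69.5), -74.6), (np.float64(49.7), -167.3)] 747.0
0.65 [ 0.5015 -0.2542] [(np.float64(70.7), -74.6), (np.float64(49.7), -167.4)] 750.0
plate [array([0.3844, 0.1531]), array([0.5625, 0.1591]), array([ 0.5603, -0.0433]), array([ 0.3828, -0.0421])]
```

View pics/crop1.png

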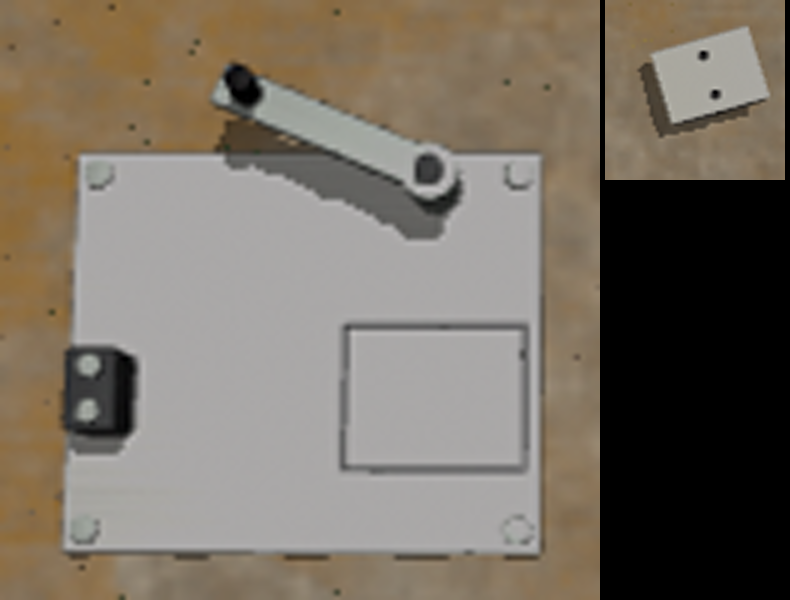

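Outline corners in the crop are (346,326), (528,326), (526,469) and (343,468). Plate corners are (79,154), (542,154), (541,551) and (65,550). Pin top is at (240,78), hinge at (428,167), stop block upper right near (130,350). The saddle's length lies at about 12° to +x, and its rocking centre is about (0.503, −0.260).

Call:
arm_command --pt "1 1.5 3.5 1 0 0 0.119" --pt "1 1.5 3.5 1 0 0 0.119" --pt "1 1.5 3.5 1 0 0 0.119" --pt "1 1.5 3.5 1 0 0 0.119" --pt "1 2.2 3.4 0 0 0 0.119" --pt "1 2.2 3.4 0 0 0 0.119" --pt "1 2.2 3.4 0 0 0 0.119" --pt "1 2.2 3.4 0 0 0 0.119" --pt "1 2.4 3.3 0 0 0 0.119" --pt "1 2.4 3.3 0 0 0 0.119"

```text
time: 1.48
eef_pos: [0.4404, -0.3392, 0.2591]
eef_rot: [3.141, 0.001, 1.538]
contact_force: [0.2, -0.3, -0.1]
opening: 0.093
grasp_force: 0.0
```

Call:
arm_command --pt "1 3.3 2.5 0 0 0 0.119" --pt "1 3.2 2.5 0 0 0 0.119" --pt "1 0 0 0 -0.114 -0.024 0" --pt "1 0 0 0 -0.114 -0.024 0" --pt "1 0 0 0 -0.114 -0.024 0" --pt "1 0 0 0 -0.114 -0.024 0" --pt "1 0 0 0 -0.114 -0.024 0" --pt "1 0 0 0 -0.114 -0.024 0"

```text
time: 2.15
eef_pos: [0.5038, -0.2912, 0.2588]
eef_rot: [3.139, 0.646, 1.768]
contact_force: [-0.7, -1.1, -0.2]
opening: 0.0932
grasp_force: 0.0
```

```bash
cat >> h.py <<'E'
from scipy.spatial.transform import Rotation as Ro
def pose():
    s=env.state(); return np.array(s["eef_pos"]),Ro.from_euler("xyz",s["eef_rot"]),s
def tgt(yaw,tilt):  # tool y along yaw (deg), back dir tilt deg: + leans to the right (-y)
    y,t=np.radians([yaw,tilt]); u=np.array([np.cos(y),np.sin(y),0]); n=np.array([-np.sin(y),np.cos(y),0])
    b=np.cos(t)*np.array([0,0,1.])-np.sin(t)*n; z=-b; x=np.cross(u,z); return Ro.from_matrix(np.c_[x,u,z]),b
def need(G,yaw,tilt): # grasp point G -> remaining shift cm, rotvec
    R,b=tgt(yaw,tilt); p,r,s=pose(); T=np.array(G)-.019*b
    print("t",round(s["time"],2),"tcp",p.round(4),"grasp",(p-.019*r.as_matrix()[:,2]).round(4),"to go cm",((T-p)*100).round(2),"rv",(R*r.inv()).as_rotvec().round(3),"F",s["contact_force"].round(1),"open",round(s["opening"],4),"gf",round(s["grasp_force"],1))
E
python3 - <<'E'
from h import *
need([.5027,-.2580,.023],12,-40); print(env.state()["joint_pos"].round(2))
c=cam("top")
px=lambda a,b:(215-.4+a/5,210-.4+b/5)
for n,L in(("outline",[(346,326),(528,326),(526,469),(343,468)]),("plate",[(79,154),(542,154),(541,551),(65,550)])):
    P=np.array([onz(c,*px(*q),.008)[:2] for q in L]);print(n,P.round(4).tolist(),P.mean(0).round(4))
H=onz(c,*px(428,167),.057);print("hinge",H,"pin",onz(c,*px(240,76),.089))
E
```

```text
t 2.15 tcp [ 0.5038 -0.2912  0.2588] grasp [ 0.5016 -0.2799  0.2739] to go cm [  0.14   2.12 -25.03] rv [-0.051 -0.008  0.011] F [-0.7 -1.1 -0.2] open 0.0932 gf 0.0
[ 0.17  0.34 -0.13  2.19  1.09  0.77 -0.63]
outline [[0.4754, 0.038], [0.4746, -0.0389], [0.4149, -0.0378], [0.416, 0.0386]] [ 0.4452 -0.    ]
plate [[0.5506, 0.1536], [0.5484, -0.0453], [0.3812, -0.0438], [0.3832, 0.1539]] [0.4659 0.0546]
hinge [ 5.34242659e-01 -1.49259199e-04  5.70000000e-02] pin [0.56554946 0.07164301 0.089     ]
```

Call:
arm_command --pt "1 0.1 1.0 -4 -0.025 -0.004 0.005" --pt "1 0 1.1 -4 -0.025 -0.004 0.005" --pt "1 0 0 -4 0 0 0" --pt "1 0 0 -4 0 0 0" --pt "1 0 0 -4 0 0 0" --pt "1 0 0 -2 0 0 0" --pt "1 0 0 0 0 0 0"

```text
time: 2.78
eef_pos: [0.5027, -0.2723, 0.0386]
eef_rot: [-3.128, 0.685, 1.785]
contact_force: [-0.1, -0.0, 0.1]
opening: 0.0929
grasp_force: 0.0
```

```bash
python3 - <<'E'
from h import *
need([.5027,-.2580,.023],12,-40)
for i in range(1): c=cam("wrist"); save(c,"w1")
E
```

```text
t 2.78 tcp [ 0.5027 -0.2723  0.0386] grasp [ 0.5004 -0.2605  0.0533] to go cm [ 0.25  0.24 -3.02] rv [-0.01  -0.013  0.005] F [-0.1 -0.   0.1] open 0.0929 gf 0.0
```

View pics/w1.png

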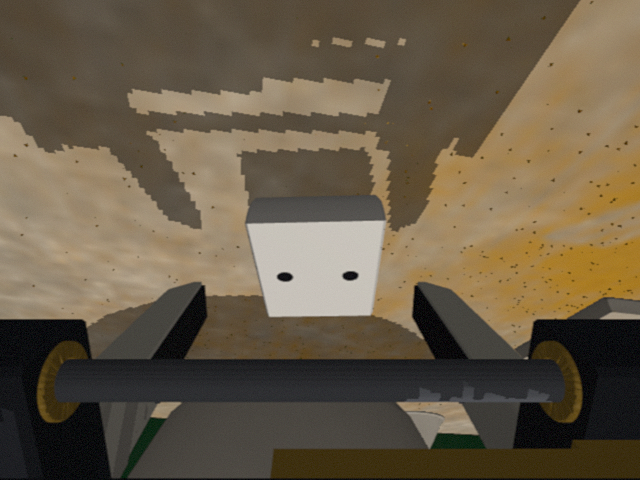

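The saddle is centred between the fingers: its flat spans about u 247–385 and the fingers sit at u 205 and 415. It is square to them. I'll lower and close.

Call:
arm_command --pt "1 0.25 0.25 -1.5 -0.01 -0.013 0.005" --pt "1 0 0 -1.5 0 0 0" --pt "1 0 0 0 0 0 0" --pt "-0.5 0 0 0 0 0 0" --pt "-0.5 0 0 0 0 0 0" --pt "-0.5 0 0 0 0 0 0" --pt "-0.5 0 0 0 0 0 0" --pt "-0.5 0 0 0 0 0 0" --pt "-0.5 0 0 0 0 0 0"

```text
time: 3.58
eef_pos: [0.5068, -0.2699, 0.0136]
eef_rot: [3.132, 0.701, 1.775]
contact_force: [-0.6, 0.2, 0.0]
opening: 0.0573
grasp_force: 0.0
```

```bash
python3 - <<'E'
from h import *
need([.5027,-.2580,.023],12,-40)
c=cam("wrist"); save(c,"w2")
need([.5027,-.2580,.023],12,-40)
E
```

```text
t 3.58 tcp [ 0.5068 -0.2699  0.0136] grasp [ 0.5041 -0.2579  0.0281] to go cm [-0.16 -0.01 -0.51] rv [ 0.002  0.008 -0.001] F [-0.6  0.2  0. ] open 0.0573 gf 0.0
t 3.63 tcp [ 0.5066 -0.2699  0.0134] grasp [ 0.504  -0.2579  0.0279] to go cm [-0.14 -0.   -0.5 ] rv [ 0.002  0.007 -0.001] F [-1.6  1.1  0.7] open 0.0536 gf 0.9
```

View pics/w2.png

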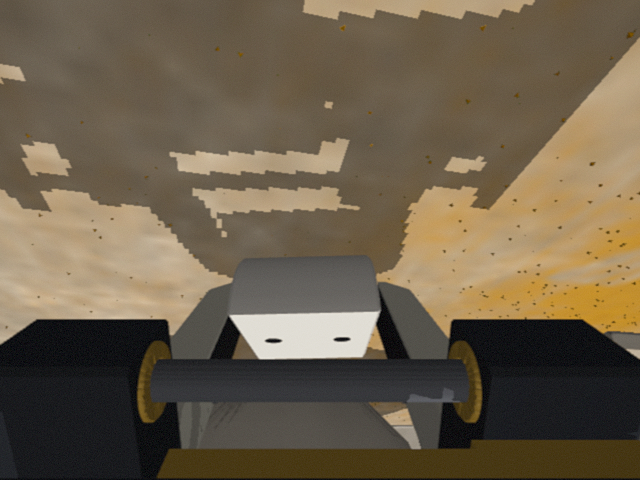

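The fingers have just closed on the ends. The flat is visible at v 312–358 and the fingers are touching. I'll squeeze, lift and look from the fixed cameras.

Call:
arm_command --pt "-0.6 0 0 0 0 0 0" --pt "-0.6 0 0 0 0 0 0" --pt "-0.6 0 0 0 0 0 0" --pt "-0.6 0 0 2 0 0 0" --pt "-0.6 0 0 4 0 0 0" --pt "-0.6 0 0 4 0 0 0" --pt "-0.6 0 0 4 0 0 0" --pt "-0.6 0 0 0 0 0 0"

```text
time: 4.3
eef_pos: [0.5079, -0.2703, 0.1592]
eef_rot: [3.125, 0.704, 1.771]
contact_force: [0.8, -0.8, -2.4]
opening: 0.0523
grasp_force: 29.9
```

```bash
python3 - <<'E'
from h import *
need([.5027,-.2580,.16],12,-40)
c=cam("wrist"); w=c["frame"]; np.savez("w3.npz",**{k:c[k] for k in("frame","K","R","t")})
d=cam("side"); t=cam("top")
u,v=proj(d,pose()[0]+[0,0,.02]).astype(int); print(u,v)
s=cv2.resize(d["frame"][max(v-50,0):v+50,u-50:u+50],(380,380),interpolation=cv2.INTER_CUBIC)
o=np.zeros((385,790,3),np.uint8); o[:380,:380]=s; o[:380,384:784]=cv2.resize(w[180:480,160:476],(400,380)); cv2.imwrite("pics/c3.png",o[:,:,::-1])
E
```

```text
t 4.3 tcp [ 0.5079 -0.2703  0.1592] grasp [ 0.5052 -0.2584  0.1737] to go cm [-0.27  0.04 -1.37] rv [ 0.003  0.014 -0.001] F [ 0.8 -0.8 -2.4] open 0.0523 gf 29.9
366 176
```

View pics/c3.png

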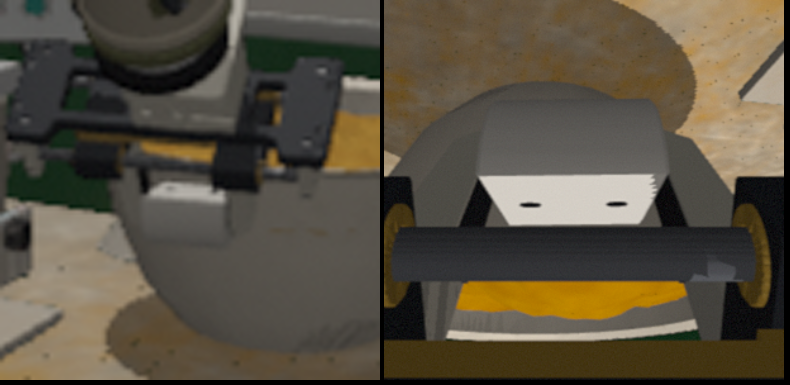

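Gripped, with the dots at crop (530,204) and (617,204) and the flat's far edge at crop v=175, u 480–667. Next I'll work out the flat's angle in the tool frame.

```bash
cat >> h.py <<'E'
def flat_angle(c,e1,e2,dot,L=.052,half=.034):
    # e1,e2: px of the visible long-edge ends (length L); dot: px on centre line of flat. -> world tilt of flat normal, centre
    p,r,s=pose(); M=r.as_matrix()
    o,d1=ray(c,*e1);_,d2=ray(c,*e2);_,dd=ray(c,*dot)
    # depth from length along tool y
    A=np.c_[d1,-d2]; k=np.linalg.lstsq(A,M[:,1]*L*np.sign((d1-d2)@M[:,1]),rcond=None)[0]
    E=o+(k[0]*d1+k[1]*d2)/2
    P=lambda v:(M.T@v)[[0,2]]
    w=P(o-E);q=P(dd); a,b,cc=q@q,2*w@q,w@w-half**2; disc=b*b-4*a*cc
    for sg in(-1,1):
        t=(-b+sg*np.sqrt(max(disc,0)))/2/a; D=o+t*dd
        f=P(E-D); nrm=np.array([-f[1],f[0]]); N=M[:,0]*nrm[0]+M[:,2]*nrm[1]; N/=np.linalg.norm(N)
        N*=1 if N@(o-D)>0 else -1
        g=p-.019*M[:,2]; dl=P(D-g)
        print("disc",round(disc*1e3,4),"edge",E.round(4),"centre-g tool x,z mm",(dl*1e3).round(1),"normal",N.round(3), "angle(N,back)deg",round(np.degrees(np.arctan2(N@M[:,0],-N@M[:,2])),1))
E
python3 - <<'E'
from h import *
c=dict(np.load("w3.npz")); px=lambda a,b:(160+(a-384+.5)*316/400-.5,180+(b+.5)*300/380-.5)
print(pose()[1].as_matrix()[:,0].round(3))
for e in(480,481,479): flat_angle(c,px(e,175.5),px(1147-e,175.5),px(573.5,204))
E
```

```text
[-0.155  0.748 -0.645]
disc 4.388 edge [ 0.5004 -0.2386  0.1822] centre-g tool x,z mm [ 15.1 -56.2] normal [-0.108  0.535 -0.838] angle(N,back)deg 106.8
disc 4.388 edge [ 0.5004 -0.2386  0.1822] centre-g tool x,z mm [-17.9   1.2] normal [ 0.018 -0.12   0.993] angle(N,back)deg -47.1
disc 4.3829 edge [ 0.5007 -0.24    0.1816] centre-g tool x,z mm [ 14.3 -54.9] normal [-0.108  0.537 -0.837] angle(N,back)deg 106.6
disc 4.3829 edge [ 0.5007 -0.24    0.1816] centre-g tool x,z mm [-18.6   2.6] normal [ 0.017 -0.117  0.993] angle(N,back)deg -47.0
disc 4.393 edge [ 0.5001 -0.2373  0.1828] centre-g tool x,z mm [ 15.9 -57.6] normal [-0.107  0.533 -0.839] angle(N,back)deg 106.9
disc 4.393 edge [ 0.5001 -0.2373  0.1828] centre-g tool x,z mm [-17.1  -0.1] normal [ 0.018 -0.122  0.992] angle(N,back)deg -47.2
```

```bash
python3 - <<'E'
from h import *
d=cam("side"); im=d["frame"].astype(int); save(d,"side3")
print(im[150:200,364].sum(1)//3)
c=dict(np.load("w3.npz")); px=lambda a,b:(160+(a-384+.5)*316/400-.5,180+(b+.5)*300/380-.5)
p,r,s=pose(); M=r.as_matrix(); g=p-.019*M[:,2]; print("cam in tool",(M.T@(-c["R"].T@c["t"]-g)*1e3).round(1))
print("proj g",proj(c,g),"tcp",proj(c,p),"edge px",px(573,175.5),"dot",px(573,204))
o,dd=ray(c,*px(573.5,175.5))
for k in np.arange(.09,.2,.01): print(round(k,3),(o+k*dd).round(4),proj(d,o+k*dd).round(1))
E
```

```text
[  5  76  93  83  76  76  75  76  78  76  76  57  27  16  35  61 100 118
  87  57  52  48  45  70  78  98 157 172 171 155 116  95  91  89  88  87
  85  83  81  78  74  72  74  75  76  73  74  74  73  72]
cam in tool [  69.3    0.2 -152.2]
proj g [307.32932425 301.65933426] tcp [307.28443764 284.3346941 ] edge px (309.20500000000004, 318.4473684210526) dot (309.20500000000004, 340.9473684210526)
0.09 [ 0.4898 -0.1908  0.2031] [359.5 172.3]
0.1 [ 0.4918 -0.1997  0.1992] [360.3 173. ]
0.11 [ 0.4937 -0.2087  0.1953] [361.1 173.7]
0.12 [ 0.4957 -0.2177  0.1913] [361.9 174.4]
0.13 [ 0.4977 -0.2267  0.1874] [362.7 175.1]
0.14 [ 0.4997 -0.2357  0.1835] [363.5 175.7]
0.15 [ 0.5017 -0.2447  0.1796] [364.2 176.3]
0.16 [ 0.5037 -0.2536  0.1757] [365. 177.]
0.17 [ 0.5057 -0.2626  0.1717] [365.7 177.6]
0.18 [ 0.5076 -0.2716  0.1678] [366.4 178.2]
0.19 [ 0.5096 -0.2806  0.1639] [367.1 178.8]
0.2 [ 0.5116 -0.2896  0.16  ] [367.8 179.4]
```

The arm was still settling between those pictures, so I'll redo the measurement with a fresh wrist picture.

```bash
cat >> h.py <<'E'
def edge_px(c,rows=(270,360)):
    f=c["frame"].astype(int); m=((f.min(2)>190)&(f.max(2)-f.min(2)<40)).astype(np.uint8); m[:rows[0]]=0; m[rows[1]:]=0; m[:,:200]=0; m[:,450:]=0
    n,l,st,_=cv2.connectedComponentsWithStats(m); i=1+st[1:,4].argmax(); m=l==i
    ys,xs=np.where(m); print("white",xs.min(),xs.max(),ys.min(),ys.max())
    top=[np.where(m[:,x])[0].min() for x in range(xs.min(),xs.max()+1)]
    y0=np.median(top[len(top)//4:3*len(top)//4]); 
    g=f[...].sum(2); dk=(g<150)&(np.cumsum(m,0)>0)
    yy,xx=np.where(dk[int(y0)+8:int(y0)+34,255:375]); print("dark",len(yy), (xx.mean()+255).round(1) if len(yy) else 0,np.bincount(yy)[:30] if len(yy) else 0, "top",y0)
    return xs.min(),xs.max(),y0
E
python3 - <<'E'
from h import *
c=cam("wrist"); x0,x1,y0=edge_px(c); p,r,s=pose(); print(p)
d=cam("side")
ydot=y0+22.6
flat_angle(c,(x0-.5,y0),(x1+.5,y0),((x0+x1)/2,ydot))
o,dd=ray(c,(x0+x1)/2,y0)
for k in(.13,.15,.17): print((o+k*dd).round(4),proj(d,o+k*dd).round(1))
E
```

```text
white 237 372 318 356
dark 49 308.7 [ 0  0  0  0  0  0  0  0  0  0  0  0  0 11 26 12] top 319.0
[ 0.50610388 -0.26961087  0.15153501]
disc 4.3428 edge [ 0.4995 -0.2495  0.1705] centre-g tool x,z mm [ 12.8 -42. ] normal [-0.115  0.553 -0.825] angle(N,back)deg 105.5
disc 4.3428 edge [ 0.4995 -0.2495  0.1705] centre-g tool x,z mm [-19.9  15.2] normal [ 0.018 -0.1    0.995] angle(N,back)deg -46.0
[ 0.4948 -0.2264  0.1806] [363.7 178.1]
[ 0.4984 -0.2444  0.1727] [365.3 179.4]
[ 0.5021 -0.2624  0.1649] [366.9 180.6]
```

```bash
python3 - <<'E'
from h import *
need([.443,.093,.17],-0.6,-40.8)
need([.443,.093,.17],-0.6,42)
E
```

```text
t 4.6 tcp [ 0.506  -0.2697  0.1513] grasp [ 0.5034 -0.2577  0.1658] to go cm [-6.31 35.03  0.43] rv [-0.012  0.003 -0.221] F [ 0.9  0.4 -2.2] open 0.0522 gf 29.9
t 4.6 tcp [ 0.506  -0.2697  0.1513] grasp [ 0.5034 -0.2577  0.1658] to go cm [-6.29 37.54  0.46] rv [ 1.428  0.147 -0.179] F [ 0.9  0.4 -2.2] open 0.0522 gf 29.9
```

Call:
arm_command --pt "-0.6 -0.5 2 2 0 0 -0.11" --pt "-0.6 -0.5 3 2 0 0 -0.11" --pt "-0.6 -0.5 3 0 0.12 0 0" --pt "-0.6 -0.5 3 0 0.12 0 0" --pt "-0.6 -0.6 3 0 0.12 0 0" --pt "-0.6 -0.6 3 0 0.12 0 0" --pt "-0.6 -0.6 3 0 0.12 0 0" --pt "-0.6 -0.6 3 0 0.12 0 0" --pt "-0.6 -0.6 3 0 0.12 0 0" --pt "-0.6 -0.6 3 0 0.12 0 0"

```text
time: 5.43
eef_pos: [0.4519, 0.0155, 0.1892]
eef_rot: [3.127, -0.262, 1.575]
contact_force: [-0.4, -0.0, -3.2]
opening: 0.0521
grasp_force: 29.9
```

Call:
arm_command --pt "-0.6 -0.4 3 0 0.12 0 0" --pt "-0.6 -0.4 3 0 0.12 0 0" --pt "-0.6 0 2 0 0.12 0 0" --pt "-0.6 0 0 0 0.12 0 0" --pt "-0.6 0 0 0 0 0 0" --pt "-0.6 0 0 0 0 0 0"

```text
time: 5.93
eef_pos: [0.4435, 0.0926, 0.1868]
eef_rot: [3.133, -0.742, 1.566]
contact_force: [-0.8, 0.2, -2.0]
opening: 0.0521
grasp_force: 29.9
```

```bash
python3 - <<'E'
from h import *
need([.443,.093,.12],-0.6,42); print(env.state()["joint_pos"].round(2))
E
```

```text
t 5.93 tcp [0.4435 0.0926 0.1868] grasp [0.4433 0.0798 0.2008] to go cm [-0.04  1.31 -8.1 ] rv [-0.009  0.007  0.   ] F [-0.8  0.2 -2. ] open 0.0521 gf 29.9
[ 0.89  0.71 -1.05  2.26 -0.32  0.46  0.25]
```

```bash
python3 - <<'E'
from h import *
o=np.zeros((400,800,3),np.uint8)
p,r,s=pose()
for i,n in enumerate(("top","side")):
    c=cam(n); save(c,"raw4"+n); u,v=proj(c,p-.019*r.as_matrix()[:,2]).astype(int); print(n,u,v)
    o[:,i*400:i*400+400]=cv2.resize(c["frame"][v-50:v+50,u-50:u+50],(400,400),interpolation=cv2.INTER_CUBIC)
cv2.imwrite("pics/c4.png",o[:,:,::-1])
E
```

```text
top 245 281
side 316 212
```

View pics/c4.png

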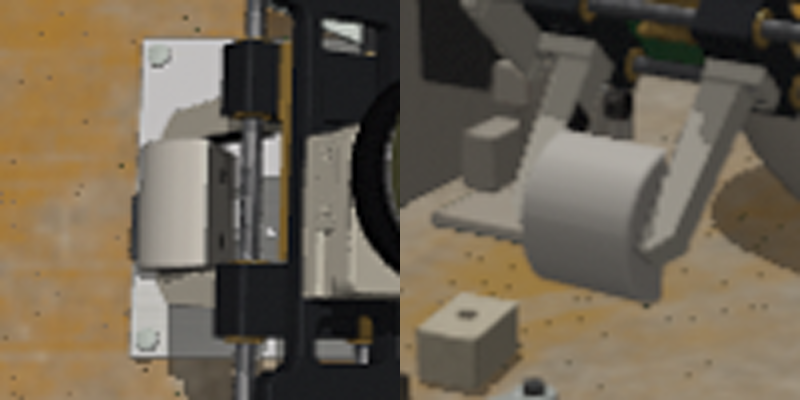

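Top crop: the flat's upper edge is at crop u≈208, with dots at (222,172) and (222,243). Side crop: the flat's near (−x) end corners are at about (667,148) and (657,300). I'll intersect those with the end's plane.

```bash
cat >> h.py <<'E'
def onx(c,u,v,x):
    o,d=ray(c,u,v); return o+d*(x-o[0])/d[0]
E
python3 - <<'E'
from h import *
p,r,s=pose(); M=r.as_matrix(); g=p-.019*M[:,2]; c=cam("side"); t=cam("top")
T=onx(c,266+267.5/4-.5,162+148.5/4-.5,g[0]-.026); B=onx(c,266+257.5/4-.5,162+300/4-.5,g[0]-.026)
C=(T+B)/2; d=T-B
print("T",T,"B",B,"len",np.linalg.norm(d),"angle of flat from upright, + = top toward -y",np.degrees(np.arctan2(-d[1],d[2])))
print("C-g",C-g,"g",g)
for q in((208,200),(222,207)):
  for z in(C[2],T[2]): print("top",q,z.round(3),onz(t,195+q[0]/4-.4,231+q[1]/4-.4,z).round(4))
f=cv2.imread("pics/raw4side.png").astype(int)
E
```

```text
T [0.41765549 0.07140891 0.22704454] B [0.41765549 0.07881508 0.16120512] len 0.06625466134088703 angle of flat from upright, + = top toward -y 6.418123755367629
C-g [-0.026      -0.00661549 -0.00897506] g [0.44365549 0.08172749 0.20309989]
top (208, 200) 0.194 [0.4456 0.0795 0.1941]
top (208, 200) 0.227 [0.4424 0.073  0.227 ]
top (222, 207) 0.194 [0.4426 0.0736 0.1941]
top (222, 207) 0.227 [0.4396 0.0673 0.227 ]
```

Call:
arm_command --pt "-0.6 0 1.0 -3.5 0 0 0" --pt "-0.6 0 0 -3.5 0 0 0" --pt "-0.6 0 0 -3.5 0 0 0" --pt "-0.6 0 0 -2.5 0 0 0" --pt "-0.6 0 0 -1 0 0 0" --pt "-0.6 0 0 0 0 0 0" --pt "-0.6 0 0 0 0 0 0"

```text
time: 6.72
eef_pos: [0.4445, 0.105, 0.0505]
eef_rot: [3.121, -0.735, 1.581]
contact_force: [-0.5, 0.7, -2.1]
opening: 0.0517
grasp_force: 29.9
```

```bash
python3 - <<'E'
from h import *
need([.4443,.0970,.051],-0.6,42)
E
```

```text
t 6.72 tcp [0.4445 0.105  0.0505] grasp [0.4443 0.0922 0.0646] to go cm [-0.01  0.47 -1.36] rv [-0.002  0.015 -0.007] F [-0.5  0.7 -2.1] open 0.0517 gf 29.9
```

Call:
arm_command --pt "-0.6 0 0 -0.5 0 0.015 -0.007" --pt "-0.6 0 0 -0.4 0 0 0" --pt "-0.6 0 0 -0.3 0 0 0" --pt "-0.6 0 0 0 0 0 0" --pt "-0.6 0 0 0 0 0 0"

```text
time: 7.13
eef_pos: [0.4443, 0.1041, 0.0374]
eef_rot: [-3.141, -0.736, 1.557]
contact_force: [0.8, 0.2, -1.9]
opening: 0.0522
grasp_force: 29.9
```

Call:
arm_command --pt "-0.6 0 0 -0.15 0 0 0" --pt "-0.6 0 0 -0.15 0 0 0" --pt "-0.6 0 0 0 0 0 0"

```text
time: 7.38
eef_pos: [0.4443, 0.1044, 0.0344]
eef_rot: [-3.14, -0.736, 1.557]
contact_force: [0.1, -2.5, 4.5]
opening: 0.0517
grasp_force: 29.9
```

Call:
arm_command --pt "-0.6 0 0.15 0.05 0 0 0" --pt "-0.6 0 0.15 0 0 0 0" --pt "-0.6 0 0 0 0 0 0"

```text
time: 7.63
eef_pos: [0.4441, 0.1076, 0.0348]
eef_rot: [-3.14, -0.736, 1.557]
contact_force: [0.3, -0.9, -2.1]
opening: 0.0514
grasp_force: 29.9
```

Call:
arm_command --pt "-0.6 0 0.15 0 0 0 0" --pt "-0.6 0 0.15 0 0 0 0" --pt "-0.6 0 0 0 0 0 0"

```text
time: 7.88
eef_pos: [0.4442, 0.1104, 0.0347]
eef_rot: [-3.14, -0.736, 1.557]
contact_force: [-0.1, -0.3, -1.3]
opening: 0.0517
grasp_force: 29.9
```

Call:
arm_command --pt "-0.6 0 0.12 0 0 0 0" --pt "-0.6 0 0.12 0 0 0 0" --pt "-0.6 0 0 0 0 0 0"

```text
time: 8.13
eef_pos: [0.4442, 0.1107, 0.0345]
eef_rot: [-3.14, -0.734, 1.554]
contact_force: [-3.0, -19.9, 12.0]
opening: 0.0516
grasp_force: 29.9
```

Call:
arm_command --pt "-0.6 0 0.1 -0.03 0 0 0" --pt "-0.6 0 0 0 0 0 0"

```text
time: 8.3
eef_pos: [0.4443, 0.111, 0.0342]
eef_rot: [-3.14, -0.733, 1.554]
contact_force: [-3.8, -27.5, 19.9]
opening: 0.0517
grasp_force: 30.0
```

Call:
arm_command --pt "-0.6 0 -0.25 0.03 0 0 0" --pt "-0.6 0 0 0 0 0 0"

```text
time: 8.47
eef_pos: [0.4444, 0.1105, 0.0348]
eef_rot: [-3.141, -0.735, 1.556]
contact_force: [-0.2, 0.7, -1.8]
opening: 0.0518
grasp_force: 30.0
```

```bash
python3 - <<'E'
from h import *
need([.4443,.0970,.051],-0.6,42)
E
```

```text
t 8.47 tcp [0.4444 0.1105 0.0348] grasp [0.4442 0.0978 0.0489] to go cm [ 0.   -0.08  0.21] rv [-0.002 -0.001  0.003] F [-0.2  0.7 -1.8] open 0.0518 gf 30.0
```

Call:
arm_command --pt "-0.6 0 0.05 -0.05 0 0 0" --pt "0 0 0 0 0 0 0" --pt "0.4 0 0 0 0 0 0" --pt "0.7 0 0 0 0 0 0" --pt "0.9 0 0 0 0 0 0" --pt "0.9 0 0 0 0 0 0"

```text
time: 8.97
eef_pos: [0.4441, 0.1122, 0.0343]
eef_rot: [-3.14, -0.737, 1.558]
contact_force: [0.5, 0.7, -0.3]
opening: 0.0737
grasp_force: 0.0
```

Call:
arm_command --pt "1 0 -1.5 1.7 0 0 0" --pt "1 0 -2.6 2.9 0 0 0" --pt "1 0 -2.6 2.9 0 0 0" --pt "1 0 -1 2.9 -0.1 0 0" --pt "1 0 0 2.5 -0.12 0 0" --pt "1 0 0 0 -0.12 0 0" --pt "1 0 0 0 -0.12 0 0" --pt "1 0 0 0 -0.12 0 0" --pt "1 0 0 0 -0.12 0 0" --pt "1 0 0 0 0 0 0"

```text
time: 9.8
eef_pos: [0.4429, 0.0411, 0.1602]
eef_rot: [-3.141, -0.146, 1.574]
contact_force: [0.9, 0.7, 0.1]
opening: 0.0931
grasp_force: 0.0
```

```bash
python3 - <<'E'
from h import *
need([.4443,.11,.16],-0.6,-25)
o=np.zeros((400,800,3),np.uint8); P=[.4443,.09,.05]
for i,n in enumerate(("top","side")):
    c=cam(n); save(c,"raw5"+n); u,v=proj(c,P).astype(int); print(n,u,v)
    o[:,i*400:i*400+400]=cv2.resize(c["frame"][v-50:v+50,u-50:u+50],(400,400),interpolation=cv2.INTER_CUBIC)
cv2.imwrite("pics/c5.png",o[:,:,::-1])
E
```

```text
t 9.8 tcp [0.4429 0.0411 0.1602] grasp [0.4429 0.0383 0.179 ] to go cm [ 0.14  6.09 -1.75] rv [-0.582  0.002 -0.013] F [0.9 0.7 0.1] open 0.0931 gf 0.0
top 255 288
side 313 291
```

View pics/c5.png

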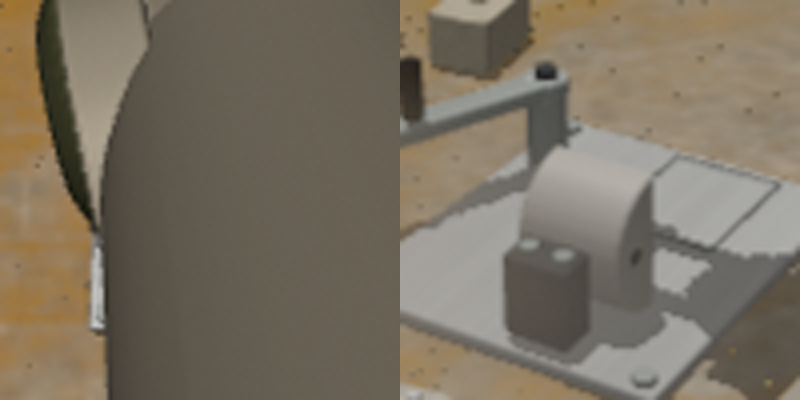

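The saddle stands against the stop with its flat upright. Its −x end corners are at crop (655,183) and (652,308).

```bash
python3 - <<'E'
from h import *
c=cam("side")
T=onx(c,263+255.5/4-.5,241+183/4-.5,.4183); B=onx(c,263+252/4-.5,241+308/4-.5,.4183); d=T-B;C=(T+B)/2
print(T,B,C,np.linalg.norm(d),np.degrees(np.arctan2(-d[1],d[2])))
need([.4443,.107,.16],-0.6,-25); print(env.state()["joint_pos"].round(2))
E
```

```text
[0.4183     0.08884286 0.06838739] [0.4183     0.0913395  0.00390156] [0.4183     0.09009118 0.03614448] 0.06453414376448832 2.2171567475063645
t 9.95 tcp [0.4422 0.0355 0.1586] grasp [0.4423 0.0326 0.1774] to go cm [ 0.2   6.35 -1.58] rv [-0.587  0.001 -0.001] F [ 0.2  0.2 -0.9] open 0.0929 gf 0.0
[ 0.25  0.4  -0.45  2.27  0.04  0.49 -0.22]
```

Call:
arm_command --pt "1 0 1.9 0 -0.112 0 0" --pt "1 0 1.9 0 -0.112 0 0" --pt "1 0 1.9 0 -0.112 0 0" --pt "1 0.1 1.9 0 -0.112 0 0" --pt "1 0.1 1.9 0 -0.112 0 0" --pt "1 0 1.9 0 -0.112 0 0" --pt "1 0 0 -1.5 0 0 0" --pt "1 0 0 0 0 0 0" --pt "1 0 0 0 0 0 0"

```text
time: 10.7
eef_pos: [0.4413, 0.1169, 0.1395]
eef_rot: [-3.118, 0.346, 1.561]
contact_force: [1.0, -1.4, 0.3]
opening: 0.0931
grasp_force: 0.0
```

```bash
python3 - <<'E'
from h import *
need([.4443,.109,.042],-0.6,-30); print(env.state()["joint_pos"].round(2))
E
```

```text
t 10.7 tcp [0.4413 0.1169 0.1395] grasp [0.4418 0.1234 0.1574] to go cm [  0.29  -1.74 -11.4 ] rv [-0.178 -0.019  0.009] F [ 1.  -1.4  0.3] open 0.0931 gf 0.0
[-0.53  0.49 -0.08  2.18  0.46  0.75 -1.  ]
```

Call:
arm_command --pt "1 0.15 0 0 -0.09 -0.01 0.005" --pt "1 0.15 0 0 -0.09 -0.01 0.005" --pt "1 0 -0.5 -2.5 0 0 0" --pt "1 0 -0.5 -2.5 0 0 0" --pt "1 0 -0.5 -2.5 0 0 0" --pt "1 0 -0.2 -2.0 0 0 0" --pt "1 0 0 0 0 0 0" --pt "1 0 0 0 0 0 0"

```text
time: 11.37
eef_pos: [0.4449, 0.0989, 0.046]
eef_rot: [3.139, 0.526, 1.557]
contact_force: [-0.0, -0.4, 0.5]
opening: 0.0928
grasp_force: 0.0
```

```bash
python3 - <<'E'
from h import *
need([.4443,.109,.042],-0.6,-30)
E
```

```text
t 11.37 tcp [0.4449 0.0989 0.046 ] grasp [0.445  0.1084 0.0624] to go cm [-0.07  0.06 -2.04] rv [0.003 0.002 0.002] F [-0.  -0.4  0.5] open 0.0928 gf 0.0
```

Call:
arm_command --pt "1 0 0 -1 0 0 0" --pt "1 -0.05 0.05 -1 0 0 0" --pt "1 0 0 0 0 0 0" --pt "0.3 0 0 0 0 0 0" --pt "0.2 0 0 0 0 0 0" --pt "0.1 0 0 0 0 0 0" --pt "0 0 0 0 0 0 0" --pt "-0.3 0 0 0 0 0 0" --pt "-0.6 0 0 0 0 0 0" --pt "-0.6 0 0 0 0 0 0"

```text
time: 12.2
eef_pos: [0.4446, 0.1028, 0.026]
eef_rot: [3.136, 0.525, 1.562]
contact_force: [0.4, 0.1, 0.3]
opening: 0.0519
grasp_force: 30.0
```

Call:
arm_command --pt "-0.6 0 0 0 0 0 0" --pt "-0.6 0 0 0 0 0 0"

```text
time: 12.37
eef_pos: [0.4446, 0.1028, 0.026]
eef_rot: [3.136, 0.525, 1.562]
contact_force: [0.5, 1.2, 0.4]
opening: 0.0518
grasp_force: 30.0
```

```bash
python3 - <<'E'
from h import *
need([.4443,.109,.042],-0.6,-30)
E
```

```text
t 12.37 tcp [0.4446 0.1028 0.026 ] grasp [0.4446 0.1123 0.0424] to go cm [-0.04 -0.33 -0.04] rv [ 0.001  0.005 -0.005] F [0.5 1.2 0.4] open 0.0518 gf 30.0
```

Call:
arm_command --pt "-0.6 0 0 1.5 0 0 0" --pt "-0.6 0 -0.3 4 0 0 0" --pt "-0.6 0 -0.5 4 0 0 0" --pt "-0.6 0 -0.8 2 0.12 0 0" --pt "-0.6 0 -0.8 0 0.12 0 0" --pt "-0.6 0 -0.8 0 0.12 0 0" --pt "-0.6 0 -0.8 0 0.12 0 0" --pt "-0.6 0 -0.8 0 0.12 0 0" --pt "-0.6 0 -0.8 0 0.12 0 0" --pt "-0.6 0 -0.8 0 0.12 0 0"

```text
time: 13.2
eef_pos: [0.4418, 0.0496, 0.1382]
eef_rot: [-3.127, -0.153, 1.564]
contact_force: [-0.1, 1.0, -2.3]
opening: 0.0519
grasp_force: 30.0
```

Call:
arm_command --pt "-0.6 0 -0.8 0 0.12 0 0" --pt "-0.6 0 -0.8 0 0.12 0 0" --pt "-0.6 0 -0.8 0 0.12 0 0" --pt "-0.6 0 0 0 0.12 0 0" --pt "-0.6 0 0 0 0.12 0 0" --pt "-0.6 0 0 0 0.1 0 0" --pt "-0.6 0 0 0 0 0 0" --pt "-0.6 0 0 0 0 0 0"

```text
time: 13.87
eef_pos: [0.4398, 0.0328, 0.1331]
eef_rot: [-3.104, -0.726, 1.555]
contact_force: [-0.5, 0.5, -0.5]
opening: 0.0517
grasp_force: 30.0
```

```bash
python3 - <<'E'
from h import *
need([.4452,.0,.10],-0.6,58); print(env.state()["joint_pos"].round(2))
E
```

```text
t 13.87 tcp [0.4398 0.0328 0.1331] grasp [0.4403 0.0202 0.1473] to go cm [ 0.55 -1.67 -4.31] rv [ 0.286 -0.028 -0.023] F [-0.5  0.5 -0.5] open 0.0517 gf 30.0
[ 0.92  0.8  -0.97  2.23 -0.18  0.51  0.26]
```

Progress is partly limited by joint speed; continue.

Call:
arm_command --pt "-0.6 0.2 -0.5 0 0.06 -0.005 -0.004" --pt "-0.6 0.2 -0.5 0 0.06 -0.005 -0.004" --pt "-0.6 0.1 -0.4 0 0.06 -0.005 -0.005" --pt "-0.6 0 -0.3 0 0.06 -0.005 -0.005" --pt "-0.6 0 0 0 0.046 -0.005 -0.005" --pt "-0.6 0 0 0 0 0 0" --pt "-0.6 0 0 0 0 0 0"

```text
time: 14.45
eef_pos: [0.4451, 0.0181, 0.1345]
eef_rot: [3.139, -1.006, 1.569]
contact_force: [0.4, 0.3, -1.5]
opening: 0.0518
grasp_force: 30.0
```

```bash
python3 - <<'E'
from h import *
need([.4452,.0,.10],-0.6,58); print(env.state()["joint_pos"].round(2))
o=np.zeros((400,800,3),np.uint8); p,r,s=pose(); P=p-.019*r.as_matrix()[:,2]
for i,n in enumerate(("top","side")):
    c=cam(n); save(c,"raw6"+n); u,v=proj(c,P).astype(int); print(n,u,v)
    o[:,i*400:i*400+400]=cv2.resize(c["frame"][v-50:v+50,u-50:u+50],(400,400),interpolation=cv2.INTER_CUBIC)
cv2.imwrite("pics/c6.png",o[:,:,::-1])
need([.4452,.0,.10],-0.6,58)
E
```

```text
t 14.45 tcp [0.4451 0.0181 0.1345] grasp [0.445  0.0021 0.1447] to go cm [ 0.03 -0.2  -4.46] rv [ 0.006  0.001 -0.006] F [ 0.4  0.3 -1.5] open 0.0518 gf 30.0
[ 1.11  1.03 -1.07  2.18 -0.21  0.59  0.4 ]
top 295 283
side 336 228
t 14.55 tcp [0.4452 0.0183 0.135 ] grasp [0.4451 0.0023 0.1452] to go cm [ 0.02 -0.22 -4.51] rv [ 0.006  0.002 -0.007] F [-0.2 -0.4 -1. ] open 0.0521 gf 30.0
```

View pics/c6.png

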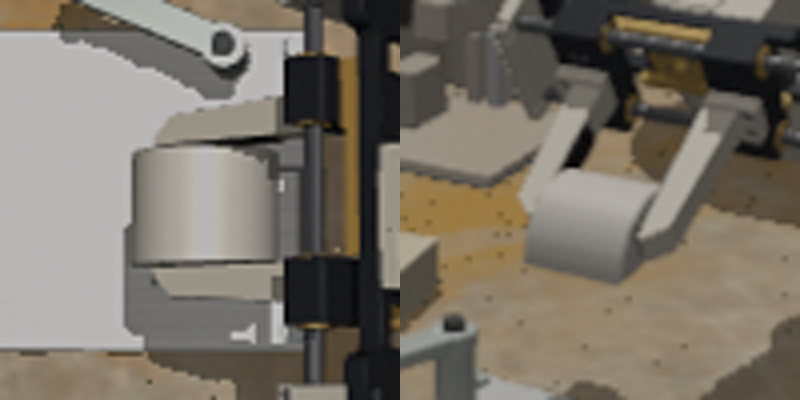

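Top crop: the saddle spans u 133–278 and v 148–262. Side crop: the lower +y edge runs from (526,262) to (619,282).

```bash
python3 - <<'E'
from h import *
p,r,s=pose(); g=p-.019*r.as_matrix()[:,2]; t=cam("top"); c=cam("side"); print("g",g)
for q,x in(((526,262),g[0]+.026),((619,282),g[0]-.026)):
    print("side edge",onx(c,286+(q[0]-400)/4-.4,178+q[1]/4-.4,x))
for q in((133.5,205),(278.5,205),(133,263),(133,148)): 
    print("top",q,onz(t,245+q[0]/4-.4,233+q[1]/4-.4,.123))
R=t; 
E
```

```text
g [0.44510536 0.00226424 0.14521706]
side edge [0.47110536 0.03059297 0.11871088]
side edge [0.41910536 0.03534332 0.12190151]
top (133.5, 205) [0.44607674 0.03561552 0.123     ]
top (278.5, 205) [ 0.44544702 -0.03108262  0.123     ]
top (133, 263) [0.41959423 0.035514   0.123     ]
top (133, 148) [0.47242779 0.0361759  0.123     ]
```

Call:
arm_command --pt "-0.6 -0.05 -0.2 -3 0.01 0 -0.005" --pt "-0.6 0 0 -3 0 0 0" --pt "-0.6 0 0 -3 0 0 0" --pt "-0.6 0 0 -1.2 0 0 0" --pt "-0.6 0 0 -0.6 0 0 0" --pt "-0.6 0 0 0 0 0 0" --pt "-0.6 0 0 0 0 0 0"

```text
time: 15.23
eef_pos: [0.445, 0.0154, 0.0276]
eef_rot: [3.137, -1.021, 1.563]
contact_force: [-0.5, 0.5, -1.5]
opening: 0.0519
grasp_force: 30.0
```

```bash
python3 - <<'E'
from h import *
need([.4446,.0,.0315],-0.6,58.5)
E
```

```text
t 15.23 tcp [0.445  0.0154 0.0276] grasp [ 0.4448 -0.0008  0.0375] to go cm [-0.02  0.08 -0.6 ] rv [0.001 0.002 0.001] F [-0.5  0.5 -1.5] open 0.0519 gf 30.0
```

Call:
arm_command --pt "-0.6 0 0.08 -0.3 0 0 0" --pt "-0.6 0 0 -0.1 0 0 0" --pt "-0.6 0 0 0 0 0 0"

```text
time: 15.48
eef_pos: [0.4449, 0.0157, 0.0228]
eef_rot: [3.138, -1.02, 1.562]
contact_force: [-0.3, -0.2, -1.9]
opening: 0.0521
grasp_force: 30.0
```

Call:
arm_command --pt "-0.6 0 0 -0.1 0 0 0" --pt "-0.6 0 0 0 0 0 0"

```text
time: 15.65
eef_pos: [0.4448, 0.0157, 0.0214]
eef_rot: [3.139, -1.02, 1.561]
contact_force: [0.1, -0.2, -1.5]
opening: 0.0517
grasp_force: 30.0
```

Call:
arm_command --pt "-0.6 0 0 -0.1 0 0 0" --pt "-0.6 0 0 0 0 0 0"

```text
time: 15.82
eef_pos: [0.4448, 0.0158, 0.0207]
eef_rot: [3.139, -1.021, 1.561]
contact_force: [-0.3, -3.8, 2.9]
opening: 0.0518
grasp_force: 30.0
```

Call:
arm_command --pt "0 0 0 0 0 0 0" --pt "0.4 0 0 0 0 0 0" --pt "0.6 0 0 0 0 0 0" --pt "0.6 0 0 0 0 0 0" --pt "0.6 0 0 0.2 0 0 0" --pt "0.6 0 0 0 0 0 0"

```text
time: 16.32
eef_pos: [0.4447, 0.016, 0.0226]
eef_rot: [3.139, -1.021, 1.561]
contact_force: [-1.1, 0.1, -0.0]
opening: 0.0735
grasp_force: 0.0
```

Call:
arm_command --pt "0.6 0 -1.7 1 0 0 0" --pt "0.6 0 -3.4 2.1 0 0 0" --pt "0.6 0 -3.4 2.1 0 0 0" --pt "0.6 0 -1.5 3 -0.12 0 0" --pt "0.6 0 0 4 -0.12 0 0" --pt "0.6 0 0 4 -0.12 0 0" --pt "0.6 0 0 0 -0.12 0 0" --pt "0.6 0 0 0 -0.12 0 0" --pt "0.6 0 0 0 -0.12 0 0" --pt "0.6 0 0 0 0 0 0"

```text
time: 17.15
eef_pos: [0.4459, -0.0791, 0.1783]
eef_rot: [3.127, -0.32, 1.579]
contact_force: [-1.1, 0.4, -0.6]
opening: 0.0742
grasp_force: 0.0
```

```bash
python3 - <<'E'
from h import *
need([.4446,.0,.12],-0.6,0); print(env.state()["joint_pos"].round(2))
c=cam("side"); save(c,"raw7side"); t=cam("top"); save(t,"raw7top")
C=np.array([.4452,0,.008]); o=np.zeros((400,800,3),np.uint8)
for i,k in enumerate((t,c)):
    u,v=proj(k,C+[0,0,.02]).astype(int); print(u,v)
    o[:,i*400:i*400+400]=cv2.resize(k["frame"][v-50:v+50,u-50:u+50],(400,400),interpolation=cv2.INTER_CUBIC)
cv2.imwrite("pics/c7.png",o[:,:,::-1])
f=t["frame"].astype(int).sum(2)//3
b=f[270:310,275:335]
print("occluded-by-arm dark frac",(b<80).mean())
E
```

```text
t 17.15 tcp [ 0.4459 -0.0791  0.1783] grasp [ 0.4456 -0.0851  0.1963] to go cm [-0.13  7.91 -7.73] rv [-0.32   0.015 -0.016] F [-1.1  0.4 -0.6] open 0.0742 gf 0.0
[ 0.85  0.5  -0.79  2.17  0.04  0.63  0.09]
301 288
335 281
occluded-by-arm dark frac 0.15375
```

Call:
arm_command --pt "0.6 1 0 0 -0.11 0 0" --pt "0.6 1 1.5 0 -0.11 0 0" --pt "0.6 1.2 1.5 0 -0.1 0 0" --pt "0.6 1.2 1.8 0 0 0 -0.1" --pt "0.3 1.2 1.8 0 0 0 -0.1" --pt "0 1.2 1.8 0 0 0 -0.1" --pt "-0.2 1.2 1.8 0 0 0 -0.1" --pt "-0.3 1.2 1.6 0 0 0 0" --pt "-0.4 1.4 1.6 0 0 0 0" --pt "-0.4 1.4 1.6 0 0 0 0"

```text
time: 18.08
eef_pos: [0.5584, 0.0565, 0.1718]
eef_rot: [-3.141, -0.065, 1.162]
contact_force: [0.4, 0.5, -0.1]
opening: 0.0394
grasp_force: 0.0
```

Call:
arm_command --pt "-0.4 0 0 0 0 0 0" --pt "-0.4 0 0 0 0 0 0"

```text
time: 18.25
eef_pos: [0.5583, 0.0567, 0.1719]
eef_rot: [-3.141, -0.065, 1.164]
contact_force: [0.2, -0.5, 0.1]
opening: 0.0288
grasp_force: 0.0
```

```bash
python3 - <<'E'
from h import *
need([.5655,.0716,.13],-24,0); print(env.state()["joint_pos"].round(2))
w=cam("wrist"); save(w,"raw8w"); c=cam("side"); t=cam("top"); save(t,"raw8top"); save(c,"raw8side")
o=np.zeros((540,800,3),np.uint8); C=np.array([.4452,0,.028]); old=cv2.imread("pics/raw7top.png")[:,:,::-1]
for i,(k,f) in enumerate(((t,t["frame"]),(t,old),(c,c["frame"]))):
    u,v=proj(k,C).astype(int); print(u,v)
    o[:266,i*266:i*266+266]=cv2.resize(f[v-33:v+33,u-33:u+33],(266,266),interpolation=cv2.INTER_CUBIC)
o[270:540,:360]=cv2.resize(w["frame"],(360,270),interpolation=cv2.INTER_AREA)
cv2.imwrite("pics/c8.png",o[:,:,::-1])
E
```

```text
t 18.25 tcp [0.5583 0.0567 0.1719] grasp [0.5578 0.0556 0.1909] to go cm [ 0.72  1.49 -6.09] rv [-0.06   0.026 -0.012] F [ 0.2 -0.5  0.1] open 0.0288 gf 0.0
[ 0.12  0.48 -0.4   2.03  0.22  0.64 -0.82]
301 288
301 288
335 281
```

View pics/c8.png

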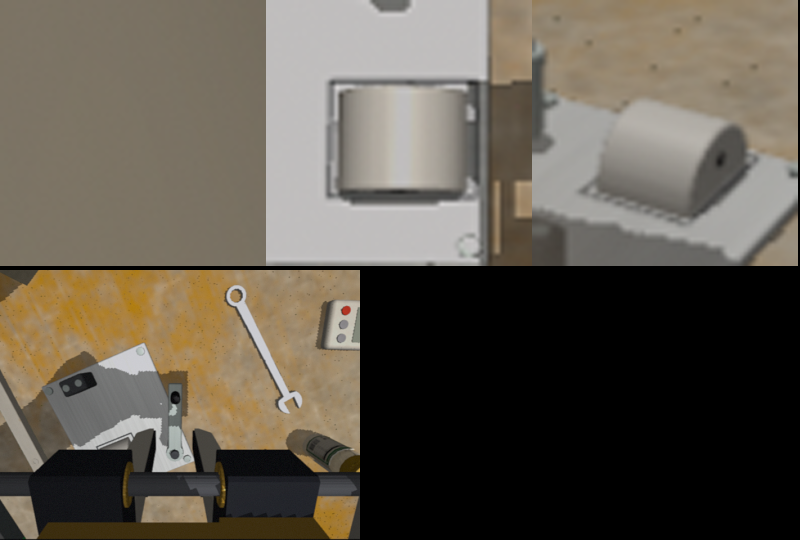

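The saddle sits flat inside the outline: crop u 338–470 against lines at 329–484, v 86–190 at the ridge. I'll check the x fit numerically and work out the keeper moves.

```bash
python3 - <<'E'
from h import *
t=cam("top"); f=cv2.imread("pics/raw7top.png").astype(int).sum(2)//3
print(f[272:310,301]); print(f[272:310,285])
q=lambda a,v,z:onz(t,268-.4+(a-266)/4.03,255-.4+v/4.03,z)
print("ridge x",q(404,86.5,.042),q(404,190,.042),"outline x",q(330,81,.008),q(330,197,.008))
print("y at mid h",q(338,140,.012),q(470,140,.012),"lines y",q(330,140,.008),q(484,140,.008))
need([.5655,.0716,.13],-24,0)
E
```

```text
[190 189 155 102 169 192 190 189 189 190 189 189 189 190 189 190 190 189
 189 189 189 190 190 190 190 190 190 190 190 158  42  76  79 123 196 191
 190 190]
[190 189 154 109 200 191 178 180 181 181 181 181 177 136 138 142 150 151
 150 150 150 151 151 150 150 151 147 117 118 122 147 124 168 193 190 190
 189 189]
ridge x [ 0.46869826 -0.0025755   0.042     ] [ 0.41697587 -0.00269383  0.042     ] outline x [0.4756137  0.03864473 0.008     ] [0.41536848 0.03803484 0.008     ]
y at mid h [0.44444058 0.03372756 0.012     ] [ 0.44380709 -0.03473674  0.012     ] lines y [0.44478752 0.03833267 0.008     ] [ 0.44404523 -0.04188983  0.008     ]
t 18.45 tcp [0.5575 0.0557 0.1731] grasp [0.557  0.0546 0.192 ] to go cm [ 0.8   1.59 -6.21] rv [-0.058  0.028 -0.011] F [0.1 0.9 0.2] open 0.0279 gf 0.0
```

The saddle is about 2.5 mm off towards −x, leaving 1.6 mm of margin. I'll re-centre it by gripping the ends from above, which is cheap.

Call:
arm_command --pt "1 -1.8 -1 0 -0.05 0.02 0.08" --pt "1 -1.8 -1 0 0 0 0.08" --pt "1 -1.8 -1 0 0 0 0.08" --pt "1 -1.8 -1 0 0 0 0.08" --pt "1 -1.8 -1 0 0 0 0.08" --pt "1 -1.8 -0.6 0 0 0 0" --pt "1 0 0 -3 0 0 0" --pt "1 0 0 0 0 0 0" --pt "1 0 0 0 0 0 0"

```text
time: 19.2
eef_pos: [0.4495, 0.0009, 0.1435]
eef_rot: [3.141, -0.012, 1.565]
contact_force: [0.3, 0.2, 0.7]
opening: 0.0834
grasp_force: 0.0
```

```bash
python3 - <<'E'
from h import *
need([.4472,-.0003,.034],-0.6,0); print(env.state()["joint_pos"].round(2))
E
```

```text
t 19.2 tcp [0.4495 0.0009 0.1435] grasp [0.4495 0.0007 0.1625] to go cm [ -0.23  -0.12 -12.85] rv [-0.012  0.001 -0.004] F [0.3 0.2 0.7] open 0.0834 gf 0.0
[ 0.23  0.43 -0.46  2.27  0.37  0.51 -0.53]
```

Call:
arm_command --pt "1 -0.2 -0.1 -3 -0.012 0 -0.004" --pt "1 0 0 -3 0 0 0" --pt "1 0 0 -3 0 0 0" --pt "1 0 0 -2 0 0 0" --pt "1 0 0 -1 0 0 0" --pt "1 0 0 0 0 0 0" --pt "1 0 0 0 0 0 0"

```text
time: 19.78
eef_pos: [0.449, 0.0008, 0.024]
eef_rot: [3.139, 0.001, 1.562]
contact_force: [0.5, 0.3, 1.1]
opening: 0.0925
grasp_force: 0.0
```

```bash
python3 - <<'E'
from h import *
need([.4472,-.0003,.034],-0.6,0)
E
```

```text
t 19.78 tcp [0.449  0.0008 0.024 ] grasp [0.4489 0.0008 0.043 ] to go cm [-0.18 -0.11 -0.9 ] rv [ 0.001  0.003 -0.002] F [0.5 0.3 1.1] open 0.0925 gf 0.0
```

Call:
arm_command --pt "1 -0.18 -0.1 -0.7 0 0.003 0" --pt "1 0 0 0 0 0 0" --pt "0.3 0 0 0 0 0 0" --pt "0.2 0 0 0 0 0 0" --pt "0.1 0 0 0 0 0 0" --pt "0 0 0 0 0 0 0" --pt "-0.3 0 0 0 0 0 0" --pt "-0.5 0 0 0 0 0 0" --pt "-0.5 0 0 0 0 0 0"

```text
time: 20.53
eef_pos: [0.4461, -0.0006, 0.0168]
eef_rot: [-3.141, 0.0, 1.561]
contact_force: [-0.0, 0.8, 0.3]
opening: 0.0516
grasp_force: 30.0
```

```bash
python3 - <<'E'
from h import *
need([.4472,-.0003,.034],-0.6,0)
E
```

```text
t 20.53 tcp [ 0.4461 -0.0006  0.0168] grasp [ 0.4461 -0.0006  0.0358] to go cm [ 0.11  0.03 -0.18] rv [ 0.    -0.001 -0.001] F [-0.   0.8  0.3] open 0.0516 gf 30.0
```

Call:
arm_command --pt "-0.5 0.12 0 0 0 0 0" --pt "-0.5 0 0 0 0 0 0" --pt "0 0 0 0 0 0 0" --pt "0.4 0 0 0 0 0 0" --pt "0.7 0 0 0 0 0 0" --pt "0.7 0 0 0 0 0 0" --pt "0.7 0 0 0 0 0 0"

```text
time: 21.12
eef_pos: [0.448, -0.0004, 0.0167]
eef_rot: [3.141, 0.0, 1.561]
contact_force: [-1.2, -0.8, -0.1]
opening: 0.0738
grasp_force: 0.0
```

Call:
arm_command --pt "0.7 0 0 2 0 0 0" --pt "0.7 0 0 4 0 0 0" --pt "0.7 0 0 4 0 0 0" --pt "0.4 0 0 4 0 0 0" --pt "0.2 2 1.2 1 0 0 -0.08" --pt "0 2 1.2 0 0 0 -0.08" --pt "-0.2 2 1.2 0 0 0 -0.08" --pt "-0.4 2 1.2 0 0 0 -0.08" --pt "-0.4 2 1.2 0 0 0 -0.08" --pt "-0.4 1.8 1.1 0 0 0 0"

```text
time: 21.95
eef_pos: [0.5669, 0.0713, 0.1669]
eef_rot: [3.141, -0.0, 1.156]
contact_force: [-0.3, 0.3, 0.3]
opening: 0.0369
grasp_force: 0.0
```

Call:
arm_command --pt "-0.4 0 0 0 0 0 0" --pt "-0.4 0 0 0 0 0 0"

```text
time: 22.12
eef_pos: [0.566, 0.0712, 0.1664]
eef_rot: [-3.141, 0.0, 1.163]
contact_force: [-0.3, -0.5, 0.9]
opening: 0.0288
grasp_force: 0.0
```

```bash
python3 - <<'E'
from h import *
need([.5655,.0716,.089],-24,0)
w=cam("wrist"); p,r,s=pose()
f=w["frame"].astype(int); 
for z in(.057,.089): print("pin expected px",proj(w,[.5655,.0716,z]).round(1),"tcp px",proj(w,p).round(1))
m=(f.max(2)<45).astype(np.uint8); m[330:]=0
n,l,st,ce=cv2.connectedComponentsWithStats(m)
for i in range(1,n):
    if st[i,4]>60: print(st[i],ce[i].round(0))
c=cam("side"); fs=c["frame"].astype(int); ms=(fs.max(2)<50).astype(np.uint8)
for z in(.057,.089): print("side pin exp",proj(c,[.5655,.0716,z]).round(1))
n,l,st,ce=cv2.connectedComponentsWithStats(ms)
for i in range(1,n):
    if st[i,4]>20 and 200<ce[i][0]<340 and 200<ce[i][1]<320: print("side",st[i],ce[i].round(1))
E
```

```text
t 22.12 tcp [0.566  0.0712 0.1664] grasp [0.566  0.0712 0.1854] to go cm [-0.05  0.04 -9.64] rv [-0.    -0.    -0.011] F [-0.3 -0.5  0.9] open 0.0288 gf 0.0
pin expected px [309.2 236.6] tcp px [309.5 302. ]
pin expected px [309.2 249.6] tcp px [309.5 302. ]
[ 101  191   67   47 1402] [137. 213.]
[301 231  17  26 384] [309. 243.]
[264 286  13  44 326] [272. 312.]
[342 286  13  44 336] [347. 312.]
[  96  319  140   11 1371] [168. 324.]
[ 383  319  142   11 1370] [451. 325.]
side pin exp [265.6 269.3]
side pin exp [264.8 254.7]
side [255 186   9  34 215] [258.9 201.7]
side [216 208   8   4  25] [219.1 209.8]
side [263 256   5   7  28] [265.2 258.8]
```

Call:
arm_command --pt "-0.4 -0.05 0.04 -3 0 0 -0.011" --pt "-0.4 0 0 -3 0 0 0" --pt "-0.4 0 0 -2.5 0 0 0" --pt "-0.4 0 0 -1.6 0 0 0" --pt "-0.65 0 0 0 0 0 0" --pt "-0.65 0 0 0 0 0 0" --pt "-0.65 0 0 0 0 0 0" --pt "-0.65 0 0 0 0 0 0"

```text
time: 22.88
eef_pos: [0.5658, 0.0708, 0.0672]
eef_rot: [3.14, -0.001, 1.15]
contact_force: [-0.3, 0.6, -0.5]
opening: 0.0167
grasp_force: 0.0
```

```bash
python3 - <<'E'
from h import *
need([.5655,.0716,.083],-24,0)
th=np.radians(66.3)+np.arange(21)*.0987; P=np.c_[.534+.08*np.cos(th),.08*np.sin(th)]*100
print(np.diff(P,axis=0).round(2).tolist()); print(env.state()["joint_pos"].round(2))
E
```

```text
t 22.88 tcp [0.5658 0.0708 0.0672] grasp [0.5658 0.0708 0.0862] to go cm [-0.03  0.08 -0.32] rv [-0.     0.002  0.002] F [-0.3  0.6 -0.5] open 0.0167 gf 0.0
[[-0.74, 0.28], [-0.76, 0.21], [-0.78, 0.13], [-0.79, 0.05], [-0.79, -0.02], [-0.78, -0.1], [-0.77, -0.18], [-0.75, -0.25], [-0.72, -0.33], [-0.68, -0.39], [-0.64, -0.46], [-0.59, -0.52], [-0.54, -0.58], [-0.48, -0.63], [-0.41, -0.67], [-0.35, -0.71], [-0.28, -0.74], [-0.2, -0.76], [-0.12, -0.78], [-0.05, -0.79]]
[-0.02  0.64 -0.31  2.06  0.4   0.49 -1.04]
```

Call:
arm_command --pt "-0.65 -0.74 0.28 -0.1 0 0 0.0987" --pt "-0.65 -0.76 0.21 -0.1 0 0 0.0987" --pt "-0.65 -0.78 0.13 0 0 0 0.0987" --pt "-0.65 -0.79 0.05 0 0 0 0.0987" --pt "-0.65 -0.79 -0.02 0 0 0 0.0987" --pt "-0.65 -0.78 -0.1 0 0 0 0.0987" --pt "-0.65 -0.77 -0.18 0 0 0 0.0987" --pt "-0.65 0 0 0 0 0 0" --pt "-0.65 0 0 0 0 0 0"

```text
time: 23.63
eef_pos: [0.5116, 0.0744, 0.0648]
eef_rot: [3.14, 0.0, 1.838]
contact_force: [0.6, 0.2, -0.1]
opening: 0.0162
grasp_force: 0.0
```

```bash
python3 - <<'E'
from h import *
p,r,s=pose(); d=p[:2]-[.534,0]; a=np.degrees(np.arctan2(d[1],d[0])); print(np.hypot(*d),a)
th=np.radians(66.3)+7*.0987; need([.534+.08*np.cos(th),.08*np.sin(th),.083],-24+7*5.655,0); print(s["joint_pos"].round(2))
E
```

```text
0.07766290496552215 106.72647548467987
t 23.63 tcp [0.5116 0.0744 0.0648] grasp [0.5116 0.0744 0.0838] to go cm [ 0.05  0.26 -0.08] rv [0.    0.002 0.005] F [ 0.6  0.2 -0.1] open 0.0162 gf 0.0
[ 0.07  0.63 -0.46  2.18  0.63  0.46 -0.63]
```

Tracking well; add the small radial fix and carry on.

Call:
arm_command --pt "-0.65 -0.7 -0.1 0 0 0 0.0987" --pt "-0.65 -0.72 -0.25 0 0 0 0.0987" --pt "-0.65 -0.68 -0.39 0 0 0 0.0987" --pt "-0.65 -0.64 -0.46 0 0 0 0.0987" --pt "-0.65 -0.59 -0.52 0 0 0 0.0987" --pt "-0.65 -0.54 -0.58 0 0 0 0.0987" --pt "-0.65 -0.48 -0.63 0 0 0 0.0987" --pt "-0.65 0 0 0 0 0 0" --pt "-0.65 0 0 0 0 0 0"

```text
time: 24.38
eef_pos: [0.4683, 0.0452, 0.0641]
eef_rot: [3.141, 0.001, 2.526]
contact_force: [0.0, 1.0, 0.7]
opening: 0.0165
grasp_force: 0.0
```

```bash
python3 - <<'E'
from h import *
p,r,s=pose(); d=p[:2]-[.534,0]; a=np.degrees(np.arctan2(d[1],d[0])); print(np.hypot(*d),a)
th=np.radians(66.3)+14*.0987; need([.534+.08*np.cos(th),.08*np.sin(th),.083],-24+14*5.655,0); print(s["joint_pos"].round(2))
E
```

```text
0.07972020942149567 145.47176646616632
t 24.38 tcp [0.4683 0.0452 0.0641] grasp [0.4683 0.0452 0.0831] to go cm [-0.02  0.02 -0.01] rv [0.    0.001 0.008] F [0.  1.  0.7] open 0.0165 gf 0.0
[ 0.22  0.63 -0.62  2.27  0.85  0.48 -0.14]
```

Call:
arm_command --pt "-0.65 -0.41 -0.67 0 0 0 0.0987" --pt "-0.65 -0.35 -0.71 0 0 0 0.0987" --pt "-0.65 -0.28 -0.74 0 0 0 0.0987" --pt "-0.65 -0.2 -0.76 0 0 0 0.0987" --pt "-0.65 -0.12 -0.78 0 0 0 0.0987" --pt "-0.65 -0.05 -0.79 0 0 0 0.0987" --pt "-0.65 0 0 0 0 0 0" --pt "-0.65 0 0 0 0 0 0"

```text
time: 25.05
eef_pos: [0.4542, 0.0011, 0.0639]
eef_rot: [3.141, 0.001, 3.117]
contact_force: [0.1, 0.0, 0.1]
opening: 0.0163
grasp_force: 0.0
```

Call:
arm_command --pt "-0.65 0 -0.15 0 0 0 0" --pt "-0.65 0 -0.1 0 0 0 0" --pt "-0.65 0 0 0 0 0 0"

```text
time: 25.3
eef_pos: [0.4539, -0.0012, 0.0639]
eef_rot: [3.142, 0.001, 3.123]
contact_force: [0.6, 0.7, -0.3]
opening: 0.0163
grasp_force: 0.0
```

Call:
arm_command --pt "-0.65 0 -0.1 0 0 0 0" --pt "-0.65 0 0 0 0 0 0"

```text
time: 25.47
eef_pos: [0.4536, -0.0024, 0.0639]
eef_rot: [3.142, 0.0, 3.124]
contact_force: [-0.4, -0.0, 0.4]
opening: 0.0165
grasp_force: 0.2
```

Call:
arm_command --pt "-0.65 0 -0.1 0 0 0 0" --pt "-0.65 0 0 0 0 0 0"

```text
time: 25.63
eef_pos: [0.4537, -0.0028, 0.0639]
eef_rot: [3.14, 0.001, 3.125]
contact_force: [0.6, 3.4, 0.1]
opening: 0.0162
grasp_force: 2.0
```

Call:
arm_command --pt "-0.65 0 -0.1 0 0 0 0" --pt "-0.65 0 0 0 0 0 0"

```text
time: 25.8
eef_pos: [0.4537, -0.0029, 0.0639]
eef_rot: [3.138, 0.001, 3.126]
contact_force: [0.2, 7.8, -2.0]
opening: 0.0162
grasp_force: 3.7
```

The keeper is at its stop: force rises with no further travel. I'll ease off and lift straight away.

Call:
arm_command --pt "-0.65 0 0.36 0 0 0 0" --pt "-0.5 0 0 0 0 0 0" --pt "-0.4 0 0 0 0 0 0" --pt "-0.4 0 0 0 0 0 0" --pt "-0.4 0 0 2 0 0 0" --pt "-0.4 0 0 4 0 0 0" --pt "-0.4 0 0 4 0 0 0" --pt "-0.4 0 0 4 0 0 0"

```text
time: 26.47
eef_pos: [0.4525, -0.001, 0.2051]
eef_rot: [3.141, -0.002, 3.125]
contact_force: [0.7, -0.8, -0.7]
opening: 0.0278
grasp_force: 0.0
```

Call:
arm_command --pt "-0.4 0 -3.5 1 0 0 0" --pt "-0.4 0 -4 0 0 0 0" --pt "-0.4 0 -4 0 0 0 0" --pt "-0.4 0 -4 0 0 0 0" --pt "-0.4 0 -4 0 0 0 0" --pt "-0.4 0 -4 0 0 0 0" --pt "-0.4 0 -4 0 0 0 0" --pt "-0.4 0 0 0 0 0 0" --pt "-0.4 0 0 0 0 0 0"

```text
time: 27.22
eef_pos: [0.4524, -0.2786, 0.2131]
eef_rot: [3.141, -0.001, 3.119]
contact_force: [-0.1, 0.4, -0.5]
opening: 0.028
grasp_force: 0.0
```

```bash
python3 - <<'E'
from h import *
t=cam("top"); save(t,"raw9top"); f=t["frame"].astype(int); p,r,s=pose(); print(p)
m=(f.max(2)<55).astype(np.uint8); n,l,st,ce=cv2.connectedComponentsWithStats(m)
print("pin exp home",proj(t,[.4542,.0006,.089]),"base",proj(t,[.4542,.0006,.057]))
for i in range(1,n):
    if st[i,4]>8 and 250<ce[i][0]<340 and 230<ce[i][1]<330: print(st[i],ce[i].round(1),onz(t,*ce[i],.08).round(4))
g=f.sum(2)//3
for u in(285,293,309,315): print(u,g[270:310,u])
print("row283",g[283,275:330])
E
```

```text
[ 0.45282754 -0.2765915   0.21342397]
pin exp home [298.45222413 281.01259004] base [299.70394978 282.5422661 ]
[296 279   6   7  31] [298.8 282.2] [0.4528 0.0005 0.08  ]
285 [181 181 181 180 147 104 192 173 171 172 173 172 172 171 172 172 168 125
 132 135 143 143 143 143 142 142 143 143 142 143 142 141 172 118 158 183
 181 181 180 180]
293 [183 182 183 184 149  80 154 155 154 153 154 154 154 154 154 154 154 154
 154 142 156 155 155 154 153 153 153 154 154 155 141  63 109  69  71 113
 185 181 180 181]
309 [181 181 181 181 148  76 162 159 158 157 157 158 157 157 157 157 158 158
 158 157 158 157 157 158 158 158 157 157 157 158 145  70 108  68  88 188
 182 180 180 181]
315 [181 180 181 181 148  96 137 117 117 119 118 118 117 118 117 118 117 117
 117 117 117 117 118 118 117 117 116 117 117 118 116  79 108  89 132 185
 181 181 181 180]
row283 [180 180 179 181 180 181 182 176 140 122 171  79 106 120 129 137 142 148
 154 149  92  73  22  26  31  28   0  69 145 136 146 172 164 161 157 153
 148 143 136 130 118 105 108 154 143 120 188 168  99 136 133 132 130 130
 131]
```

```bash
python3 -c "
from plant import env
print(env.close_job())"
```

```text
the job is handed in; nothing more can be done
None
```

I handed the job in with the saddle flat side down inside the outline and released. The keeper arm is home against its stop (force rose with no more travel), the gripper is clear, and I used about 27 s of the 72 s. I did not re-measure the jar, weight, nylon block or spanner at the end, but nothing was aimed at them and no unexpected contact forces showed.

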